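Clear the catch tray, then hold the sprung hatch just below its balance point

ROBOT

A 7-joint arm with a two-finger parallel gripper is mounted at the origin on a cart in front of the work surface, level with it; the furniture and walls round the work are solid. World frame = base frame: x ahead of the robot, y to its left, z up, the work surface at z = 0. Lengths are in mm, angles in degrees, forces in N, time in s.
With the tool pointing down it reaches from about 400 to 850 mm from the base axis. Payload 6.9 kg.
Tool frame: the origin (TCP) lies midway between the tips of the shut fingers; the grasp point (between the pads) lies 19 mm behind it; z points along the fingers, y is the line along which they close (so a half turn about z gives the same grasp; the last joint's range is limited). The gripper opens to 85 mm and grips with 20 to 120 N. Pads are 22 mm wide; open, the fingers measure 114 mm over their backs; the gripper's body (76 mm by 85 mm) begins 54 mm behind the grasp point. The pads swing forward as they close: fully open they stand 13 mm farther back than shut.
Start: joints at [-69.528, 29.078, -13.613, 85.955, 7.202, 65.827, -8.869], TCP at [155.737, 605.275, 231.275] pointing down, gripper open.
Joint ranges: [-176.47, 176.47], [-13.61, 117.27], [-81.72, 77.17], [0.22, 143.17], [-87.28, 267.28], [10, 112.55], [-165.47, 165.47]. Speed limits (degrees/s): [136.94, 136.94, 180, 180, 180, 180, 180].

INTERFACE

Orientations are given as [roll, pitch, yaw] about the fixed x, y, z axes, in that order (R = Rz(yaw) Ry(pitch) Rx(roll)).
In Python, from bench import robot, optics gives the robot as it stands.
- The arm moves only by the tool play_rows, never from a script. Its argument "deltas" is a list of rows, each an object with "slide": the shift along the tool's x, y, z in cm, a list of three; "roll": the turn about the tool's z in rad; "claw": the opening, from -1 (shut) to 1 (fully open). In form: [{"slide": [tx, ty, tz], "roll": roll, "claw": claw}, ...]. A call has 1 to 10 rows; each row is the pose to reach, as a shift and turn from the pose commanded when the call began, along the tool's axes at that moment; what a row does not reach only later rows make up. A row lasts 1/12 s, in which the tool goes at most 41.7 mm and 7.16 degrees, less where a joint would pass 70% of its speed; a pose out of reach is approached as far as the arm can. A call with a gripper value outside its range is refused whole. The fingers move at their own pace and stop on an object; the grip force is fixed at half the most. Time passes only in rows, so rows that repeat a pose let the fingers close. It gives the time, the measured TCP pose, the force and the opening at its end, in the units of the state.
- robot.state(): the state, without advancing time (a new reading comes with each control period).
- optics.get_image(name): name is "scene" or "top"; returns a dict with "pixels" (480x640x3 uint8, blue, green, red), "fx", "fy", "cx", "cy" (pixels), "xyz" and "orientation" of the camera in the world. Camera axes: x right, y down, z forward; pixel columns grow to the right and rows downward; lengths in mm; the calibration is good to about 2 mm. A picture is of the moment at which its call begins. There is no depth.
- robot.finish_job(): hands the job in, once; it reports no verdict.
The state is a dict: "time": time; "q": joint angles; "joint_vel": joint speeds; "joint_torque": joint torques, N m; "ee_pos": TCP position; "orientation": TCP orientation; "wrist_force": force on the tool from outside, world axes, zero at the start; "ft_torque": the same for the moment, N m; "finger_gap": opening from 0.0 (shut) to 1.0 (fully open).
Only numpy, scipy, OpenCV 4.12 (cv2) and the standard library are available. Lean on these libraries where they do the work, as an engineer would, in place of code of your own. Each camera call takes 0.05 s, during which the arm holds its last target. There are 200 camera calls.

TASK

Collect the two finished cartons from the carton machine's catch tray into the tote and let go of them. Then take the machine's sprung hatch by its bar, raise it past its balance point (60 degrees up from closed) to about 67 degrees without letting it fly up to its stop, and ease it back down to about 53 degrees, just below the balance point, where it would fall shut if let go. Finish while still holding it there, at rest, and leave the tape roll and the jar where they stand.

Things in the scene. Friction and masses are not known exactly. Their poses are not given: they have to be found in the camera images.
- machine: Grey bench carton machine, fixed, 220 x 190 x 80 mm housing. Origin: centre of the housing's underside on the bench; x points from its front (panel and hatch bar, facing the robot) to its back, y to its left, z up.
- catch_tray (a point): Middle of the floor of the open aluminium catch tray fixed to the machine's right side (-y), 35 mm above the bench. 250 (machine x) x 130 (machine y) mm outside, walls 3 mm thick, their tops 13 mm above the floor. A small steel chute overhangs the 25 mm of the tray nearest the housing.
- gauge_head (a point): Round head of a slim fixed steel strip on the left of the hatch. The strip leans from the hinge at 60 degrees, head 112 mm from the hinge axis: the hatch is at its balance point when its left edge lies along the strip.
- hatch (a joint): Opening angle of the white sprung hatch (0.8 kg) on top of the machine: 0 closed (level, as at the start), grows as the front edge rises; stop at 1.5 rad. Hinge at the back. Its weight works against a preloaded spring: it balances at 1.047 rad (60 degrees), falls shut from below, swings up to the stop from above. About 1.1 N up at the bar lifts it; near balance under 0.5 N.
- hatch_bar (a point): Centre of the hatch's round steel pull bar, 12 mm thick, 110 mm long, parallel to the hinge, 50 mm ahead of the hatch's front edge, in the plane of its 8 mm plate, on an arm at each end; 85 mm above the bench when closed. Pinch it from above, one finger behind it; it turns between the fingers. At angle q it is 270*cos(q) mm ahead (machine -x) of the hinge and 270*sin(q) mm above.
- hatch_hinge (a point): Middle of the hatch's hinge axis (along machine y), fixed at machine (110, 0, 85) mm.
- tote: Loose open grey plastic tote, 170 (x) x 130 (y) x 55 (high) mm, walls 4 mm, floor about 4 mm, 0.6 kg, standing on the bench to the right of the catch tray. Origin: centre of its underside; x is its long axis.
- carton_a: Small white carton, 34 x 34 x 30 (high) mm, 20 g, standing on the catch tray's floor, in the half nearer the machine's front or the back one. Origin: centre of its underside.
- carton_b: Second carton, same size and look as carton_a, in the other half of the catch tray. Origin: centre of its underside.
- tape: Bystander: roll of pale tape lying flat, 56 mm diameter, 13 mm high. Origin: centre of its underside.
- jar: Bystander: little sample jar, 32 mm diameter, 20 mm high. Origin: centre of its underside.
There are look-alikes about, which are no part of the job. What is shaped like the carton_b but purple is not meant.

How it is judged (in metres and radians):
On the way, in this order (a step that is already met when the one before it is completed fails the run):
1. both cartons lie in the tote, let go (x of carton_a in the frame of tote between -0.078 and 0.078 m and y of carton_a in the frame of tote between -0.058 and 0.058 m and z of each of carton_a, carton_b in the frame of tote below 0.035 m and x of carton_b in the frame of tote between -0.078 and 0.078 m and y of carton_b in the frame of tote between -0.058 and 0.058 m and contact force between the fingers and carton_a below 0.1 N and contact force between the fingers and carton_b below 0.1 N), for 0.2 s.
2. the hatch is raised past its balance point, beyond 1.09 rad (value of joint hatch above 1.09 rad), for 0.1 s.
At the end, for the whole second after the job is handed in: The hatch is held still (under 0.08 rad/s) by the fingers and nothing else between 0.84 and 1.01 rad (48 and 58 degrees), just below its balance point of 1.047 rad; both cartons lie in the tote, which stands level on the bench (value of joint hatch between 0.84 and 1.01 rad and velocity of joint hatch between -0.08 and 0.08 rad/s and contact force between the fingers and hatch above 0.2 N and contact force between hatch and carton_a below 0.1 N and contact force between hatch and carton_b below 0.1 N and contact force between hatch and tote below 0.1 N and contact force between hatch and tape below 0.1 N and contact force between hatch and jar below 0.1 N and x of carton_a in the frame of tote between -0.078 and 0.078 m and y of carton_a in the frame of tote between -0.058 and 0.058 m and z of each of carton_a, carton_b in the frame of tote below 0.035 m and x of carton_b in the frame of tote between -0.078 and 0.078 m and y of carton_b in the frame of tote between -0.058 and 0.058 m and angle between tote's own z axis and vertical below 0.1 rad and height (world z) of tote below 0.01 m); the arm keeps its last pose, push and grip.
It fails at once if the hatch flies up towards its stop (beyond 1.38 rad, 79 degrees) (value of joint hatch above 1.38 rad).
It fails at once if a bystander (tape roll, jar) is shifted by more than 30 mm (distance of any of tape, jar from where it was at the start of the episode above 0.03 m).
It also fails if it takes over 67 s, if anything falls off the work surface, if the arm or the gripper's body presses on something with over 40 N, if the wrist force passes 120 N, or if a joint passes its speed limit or range.

## Working session

There is one attempt and no reset: what is moved stays moved. The work goes in short steps, Python scripts to look and compute and a tool call to move; the robot and the scene stay as the last step left them, time stands still between calls to the robot, and variables do not carry over. Pictures are saved under pics/ and viewed, on a budget of 10 in all, crops included, one or two more only if the job needs it, and the job is handed in when it is done.

Besides the shell and the picture viewer there is one more tool, called after ">>>" in YAML: its name, and indented under it one key for each argument. play_rows: Moves the arm, as the interface text tells. Its arguments: {"type":"object","properties":{"deltas":{"type":"array","items":{"type":"object","properties":{"slide":{"type":"array","items":{"type":"number"}},"roll":{"type":"number"},"claw":{"type":"number"}}}}},"required":["deltas"]}

```bash
mkdir -p pics; ls
cat > h.py <<'E'
import numpy as np, cv2
from scipy.spatial.transform import Rotation as R
from bench import robot, optics
def grab(n,f):
    d=optics.get_image(n); cv2.imwrite('pics/'+f,d['pixels']); np.save('pics/'+f+'.npy',d,allow_pickle=True); return d
def load(f): return np.load('pics/'+f+'.npy',allow_pickle=True).item()
def rot(d): return R.from_euler('xyz',d['orientation'],degrees=True).as_matrix()
def ray(d,u,v,z):
    r=rot(d)@np.array([(u-d['cx'])/d['fx'],(v-d['cy'])/d['fy'],1]); p=np.array(d['xyz'],float)
    return p+r*(z-p[2])/r[2]
def proj(d,P):
    c=rot(d).T@(np.array(P,float)-d['xyz']); return d['fx']*c[0]/c[2]+d['cx'],d['fy']*c[1]/c[2]+d['cy']
E
python3 - <<'E'
from h import *
for n in('scene','top'):
    d=grab(n,n+'0.png'); print({k:v for k,v in d.items() if k!='pixels'})
print(robot.state())
E
```

```text
pics
{'fx': 570.3837256076728, 'fy': 570.3837256076728, 'cx': 309.66912515763914, 'cy': 237.916823234486, 'xyz': array([  26.93663646, -952.76167596,  859.97022904]), 'orientation': array([-125.78598266,   -0.85606925,  -29.83031785])}
{'fx': 504.76420831549694, 'fy': 504.76420831549694, 'cx': 314.95366923826424, 'cy': 234.17174491863358, 'xyz': array([ 451.01982322, -106.54264294, 1177.21530772]), 'orientation': array([-1.75493417e+02, -1.24486483e-01, -9.00610328e+01])}
{'time': 0.1, 'q': array([-69.52759274,  29.12055229, -13.60918184,  86.00138687,
         7.20517741,  65.82547886,  -8.8708615 ]), 'joint_vel': array([ 0.00847339, -0.14429845,  0.0878433 , -0.14216896,  0.02808037,
        0.04743462, -0.02326982]), 'joint_torque': array([-5.13010978e-03, -6.21838331e+01, -2.19443902e+00, -2.50207740e+01,
        1.26391425e-02,  7.78267568e-03, -1.23424317e-05]), 'ee_pos': array([155.70762671, 604.85526675, 230.5278145 ]), 'orientation': array([-1.79911738e+02,  4.26340237e-03,  1.65572277e+02]), 'wrist_force': array([-1.37458824, -0.09032262,  0.14203792]), 'ft_torque': array([-0.05630996, -0.01353698,  0.00675598]), 'finger_gap': 0.9994446312139844}
```

View pics/top0.png

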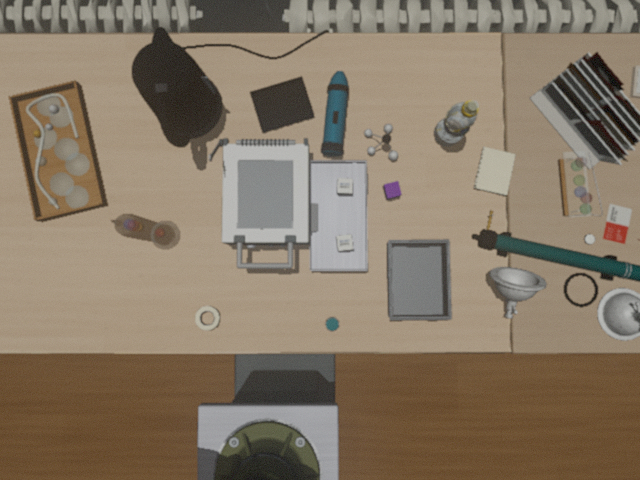

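View pics/scene0.png

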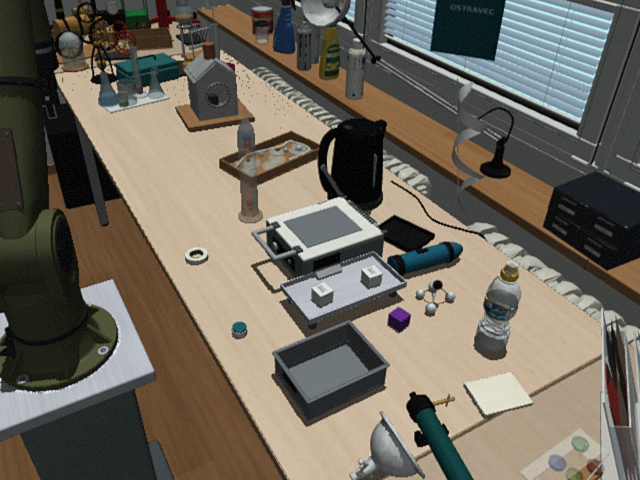

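The top view shows the machine at about (266,193) and the tray at (339,216). The white cartons are at (345,186) and (345,243), the tote at (419,280), the bar at (266,266), the tape at (207,318) and the jar at (332,324).

Things that could be mistaken for a carton: the two white ones in the tray (345,186) and (345,243), which I choose; the purple cube on the bench (392,190), excluded; and a white round cap (590,239), excluded. I'll check the choice in a close crop.

Run:
```python
from h import *
d=load('top0.png'); im=d['pixels']
cv2.imwrite('pics/crop1.png',cv2.resize(im[130:330,200:460],None,fx=3,fy=3,interpolation=cv2.INTER_CUBIC))
```

```text
(no output)
```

View pics/crop1.png

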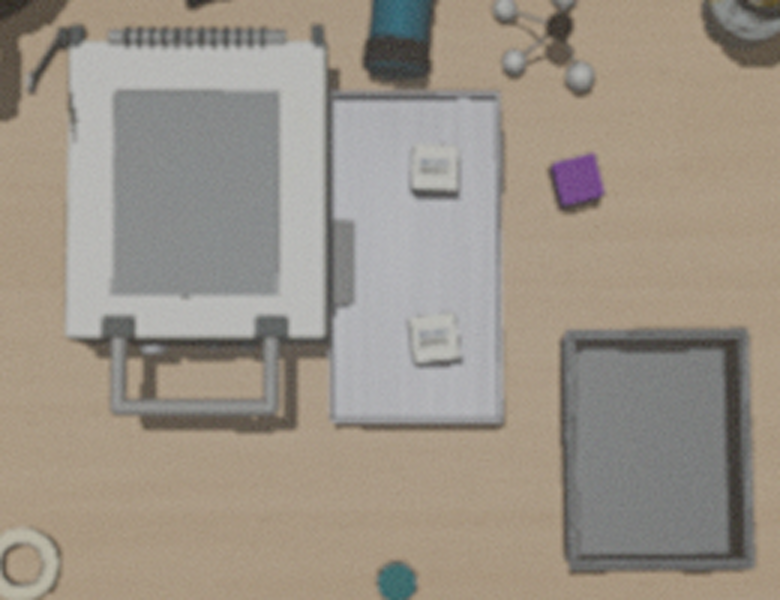

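Run:
```python
from h import *
d=load('top0.png')
def c(u,v,z): return ray(d,200+(u+.5)/3-.5,130+(v+.5)/3-.5,z).round(1)
for n,u,v,z in [('far',434,166,65),('near',434,337,65),('barL',112,408,85),('barR',277,407,85),('bar',194,407,85),
 ('trayBL',332,95,48),('trayBR',498,96,48),('trayFR',503,423,48),('trayFL',332,423,48),
 ('toteBL',562,332,55),('toteBR',746,329,55),('toteFR',752,568,55),('toteFL',570,570,55),
 ('hatchBL',69,42,89),('hatchFL',67,338,89),('hatchBR',326,42,89),('hatchFR',327,338,89),('tape',23,565,13),('jar',397,581,20)]: print(n,c(u,v,z))
s=load('scene0.png')
for P in ([0,0,0],): pass
for n,u,v,z in [('far',434,166,65),('near',434,337,65),('bar',194,407,85)]: print(n,np.round(proj(s,c(u,v,z)),1))
```

```text
far [ 648.5 -174.6   65. ]
near [ 521.3 -173.9   65. ]
barL [469.   59.4  85. ]
barR [469.6 -59.4  85. ]
bar [4.697e+02 4.000e-01 8.500e+01]
trayBL [705.9 -98.8  48. ]
trayBR [ 705.  -224.4   48. ]
trayFR [ 458.2 -225.9   48. ]
trayFL [458.3 -98.7  48. ]
toteBL [ 525.5 -269.6   55. ]
toteBR [ 527.7 -406.5   55. ]
toteFR [ 351.8 -407.    55. ]
toteFL [ 350.5 -273.4   55. ]
hatchBL [736.   93.1  89. ]
hatchFL [519.3  91.7  89. ]
hatchBR [735.9 -94.7  89. ]
hatchFR [519.1 -95.4  89. ]
tape [351.1 136.7  13. ]
jar [ 339.3 -147.6   20. ]
far [372.9 270. ]
near [323.6 288. ]
bar [265.1 244.6]
```

```bash
cat >> h.py <<'E'
def go(x,y,z,yaw=90,verbose=True):
    s=robot.state(); p=np.array(s['ee_pos']); M=R.from_euler('xyz',s['orientation'],degrees=True)
    d=M.as_matrix().T@(np.array([x,y,z])-p)/10; dy=-(yaw-s['orientation'][2]); dy=(dy+180)%360-180
    print('slide',d.round(2),'roll',round(np.radians(dy),3),'rows',round(np.linalg.norm(d)/4.17,1),round(abs(dy)/7.16,1),'t',s['time'])
E
python3 -c "
from h import *
go(450,230,300)"
```

```text
slide [-37.84 -28.98  -6.9 ] roll 1.319 rows 11.5 10.6 t 0.1
```

>>> play_rows:
  deltas:
    - {"slide": [-37.8, -29, -6.9], "roll": 1.319, "claw": 0.3}
    - {"slide": [-37.8, -29, -6.9], "roll": 1.319, "claw": 0.3}
    - {"slide": [-37.8, -29, -6.9], "roll": 1.319, "claw": 0.3}
    - {"slide": [-37.8, -29, -6.9], "roll": 1.319, "claw": 0.3}
    - {"slide": [-37.8, -29, -6.9], "roll": 1.319, "claw": 0.3}
    - {"slide": [-37.8, -29, -6.9], "roll": 1.319, "claw": 0.3}
    - {"slide": [-37.8, -29, -6.9], "roll": 1.319, "claw": 0.3}
    - {"slide": [-37.8, -29, -6.9], "roll": 1.319, "claw": 0.3}
    - {"slide": [-37.8, -29, -6.9], "roll": 1.319, "claw": 0.3}
    - {"slide": [-37.8, -29, -6.9], "roll": 1.319, "claw": 0.3}

```text
time: 0.93
ee_pos: [410.7, 278.7, 291.2]
orientation: [-180.0, -0.0, 93.6]
wrist_force: [0.8, 0.3, -0.2]
finger_gap: 0.651
```

```bash
python3 -c "
from h import *
s=robot.state();print(s['q'],s['ee_pos'])
go(521,-174,160)"
```

```text
[-43.7139736   14.75850339   8.86901599  99.05403185  -2.46652243
  66.38719368 -30.53611381] [410.6799168  278.74498194 291.24678859]
slide [-45.88   8.16  13.12] roll 0.063 rows 11.6 0.5 t 0.9333
```

>>> play_rows:
  deltas:
    - {"slide": [-45.9, 8.2, 13.1], "roll": 0.063, "claw": 0.3}
    - {"slide": [-45.9, 8.2, 13.1], "roll": 0.063, "claw": 0.3}
    - {"slide": [-45.9, 8.2, 13.1], "roll": 0.063, "claw": 0.3}
    - {"slide": [-45.9, 8.2, 13.1], "roll": 0.063, "claw": 0.3}
    - {"slide": [-45.9, 8.2, 13.1], "roll": 0.063, "claw": 0.3}
    - {"slide": [-45.9, 8.2, 13.1], "roll": 0.063, "claw": 0.3}
    - {"slide": [-45.9, 8.2, 13.1], "roll": 0.063, "claw": 0.3}
    - {"slide": [-45.9, 8.2, 13.1], "roll": 0.063, "claw": 0.3}
    - {"slide": [-45.9, 8.2, 13.1], "roll": 0.063, "claw": 0.3}
    - {"slide": [-45.9, 8.2, 13.1], "roll": 0.063, "claw": 0.3}

```text
time: 1.77
ee_pos: [507.6, -110.2, 177.6]
orientation: [-180.0, -0.0, 90.4]
wrist_force: [1.4, 0.2, -0.1]
finger_gap: 0.65
```

```bash
python3 -c "
from h import *
s=robot.state();print(s['q'],s['ee_pos'])
go(521,-174,110)"
```

```text
[ -2.50587569  23.50065154  17.28064813 106.5749233   -8.74507654
  51.22315551  19.28836152] [ 507.59276443 -110.21729355  177.58525694]
slide [-6.39  1.3   6.76] roll 0.006 rows 2.3 0.1 t 1.7667
```

>>> play_rows:
  deltas:
    - {"slide": [-6.4, 1.3, 6.7], "roll": -0.09, "claw": 0.3}
    - {"slide": [-6.4, 1.3, 6.7], "roll": -0.09, "claw": 0.3}
    - {"slide": [-6.4, 1.3, 6.7], "roll": -0.09, "claw": 0.3}
    - {"slide": [-6.4, 1.3, 6.7], "roll": -0.09, "claw": 0.3}
    - {"slide": [-6.4, 1.3, 6.7], "roll": -0.09, "claw": 0.3}
    - {"slide": [-6.4, 1.3, 6.7], "roll": -0.09, "claw": 0.3}

```text
time: 2.27
ee_pos: [521.5, -170.7, 112.2]
orientation: [179.9, -0.0, 95.6]
wrist_force: [0.2, 0.1, -0.1]
finger_gap: 0.65
```

```bash
python3 -c "
from h import *
go(521,-174,37,95.5)
d=grab('scene','s1.png')
cv2.imwrite('pics/s1c.png',cv2.resize(d['pixels'][180:400,220:480],None,fx=3,fy=2.7))"
```

```text
slide [-0.32 -0.09  7.52] roll 0.001 rows 1.8 0.0 t 2.2667
```

View pics/s1c.png

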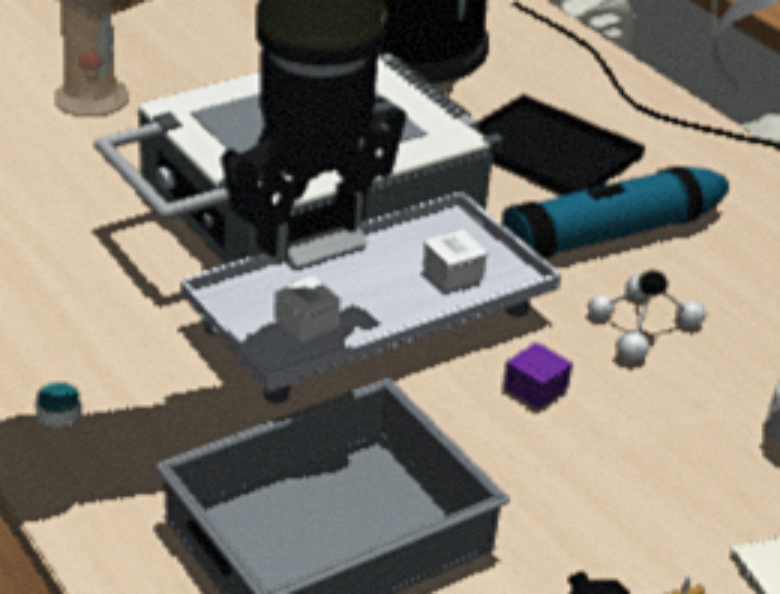

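The gripper hangs above the near carton (crop 308,308), with its fingers spread along the tray's length and clear of the walls. I'll go down and grip.

>>> play_rows:
  deltas:
    - {"slide": [-0.3, -0.1, 4], "roll": 0, "claw": 0.3}
    - {"slide": [-0.3, -0.1, 6], "roll": 0, "claw": 0.3}
    - {"slide": [-0.3, -0.1, 7.5], "roll": 0, "claw": 0.3}
    - {"slide": [-0.3, -0.1, 7.5], "roll": 0, "claw": 0.3}
    - {"slide": [-0.3, -0.1, 7.5], "roll": 0, "claw": -1}
    - {"slide": [-0.3, -0.1, 7.5], "roll": 0, "claw": -1}
    - {"slide": [-0.3, -0.1, 7.5], "roll": 0, "claw": -1}
    - {"slide": [-0.3, -0.1, 7.5], "roll": 0, "claw": -1}

```text
time: 2.98
ee_pos: [521.5, -175.3, 38.1]
orientation: [179.8, 0.1, 95.5]
wrist_force: [0.2, 0.7, 8.1]
finger_gap: 0.386
```

>>> play_rows:
  deltas:
    - {"slide": [0, 0, -4], "roll": 0, "claw": -1}
    - {"slide": [0, 0, -8], "roll": 0, "claw": -1}
    - {"slide": [0, 0, -10], "roll": 0, "claw": -1}
    - {"slide": [0, 0, -10], "roll": 0, "claw": -1}

```text
time: 3.32
ee_pos: [523.0, -176.6, 141.9]
orientation: [179.5, 0.2, 95.5]
wrist_force: [1.2, 0.0, -0.2]
finger_gap: 0.387
```

```bash
python3 -c "
from h import *
go(405,-339,100,90)"
```

```text
slide [-15.02 -13.33   4.13] roll 0.096 rows 4.9 0.8 t 3.3167
```

>>> play_rows:
  deltas:
    - {"slide": [-3.75, -3.3, 0], "roll": 0.096, "claw": -1}
    - {"slide": [-7.5, -6.6, 0], "roll": 0.096, "claw": -1}
    - {"slide": [-11.3, -10, 0], "roll": 0.096, "claw": -1}
    - {"slide": [-14, -12.4, 2], "roll": 0.096, "claw": -1}
    - {"slide": [-15, -13.3, 4.1], "roll": 0.096, "claw": -1}
    - {"slide": [-15, -13.3, 4.1], "roll": 0.096, "claw": -1}
    - {"slide": [-15, -13.3, 4.1], "roll": 0.096, "claw": -1}

```text
time: 3.9
ee_pos: [399.5, -339.0, 94.2]
orientation: [-179.8, -0.0, 89.7]
wrist_force: [1.0, 0.4, 0.7]
finger_gap: 0.391
```

```bash
python3 -c "
from h import *
go(405,-339,12,90)"
```

```text
slide [-0.01  0.57  8.22] roll -0.005 rows 2.0 0.0 t 3.9
```

>>> play_rows:
  deltas:
    - {"slide": [0, 0.5, 4], "roll": 0, "claw": -1}
    - {"slide": [0, 0.5, 6.5], "roll": 0, "claw": -1}
    - {"slide": [0, 0.5, 8.2], "roll": 0, "claw": -1}
    - {"slide": [0, 0.5, 8.2], "roll": 0, "claw": -1}
    - {"slide": [0, 0.5, 8.2], "roll": 0, "claw": 0.3}
    - {"slide": [0, 0.5, 8.2], "roll": 0, "claw": 0.3}
    - {"slide": [0, 0.5, 8.2], "roll": 0, "claw": 0.3}
    - {"slide": [0, 0.5, 8.2], "roll": 0, "claw": 0.3}
    - {"slide": [0, 0.5, 3], "roll": 0, "claw": 0.3}
    - {"slide": [0, 0.5, -4], "roll": 0, "claw": 0.3}

```text
time: 4.73
ee_pos: [406.1, -336.4, 96.4]
orientation: [-179.8, -0.2, 90.0]
wrist_force: [1.5, -0.9, 0.5]
finger_gap: 0.645
```

```bash
python3 -c "
from h import *
go(648,-174.5,140,90)"
```

```text
slide [16.21 24.17 -4.42] roll -0.0 rows 7.1 0.0 t 4.7333
```

>>> play_rows:
  deltas:
    - {"slide": [1, 1.5, -4.4], "roll": 0, "claw": 0.3}
    - {"slide": [16.2, 24.2, -4.4], "roll": 0, "claw": 0.3}
    - {"slide": [16.2, 24.2, -4.4], "roll": 0, "claw": 0.3}
    - {"slide": [16.2, 24.2, -4.4], "roll": 0, "claw": 0.3}
    - {"slide": [16.2, 24.2, -4.4], "roll": 0, "claw": 0.3}
    - {"slide": [16.2, 24.2, -4.4], "roll": 0, "claw": 0.3}
    - {"slide": [16.2, 24.2, -4.4], "roll": 0, "claw": 0.3}
    - {"slide": [16.2, 24.2, -4.4], "roll": 0, "claw": 0.3}
    - {"slide": [16.2, 24.2, -4.4], "roll": 0, "claw": 0.3}
    - {"slide": [16.2, 24.2, -4.4], "roll": 0, "claw": 0.3}

```text
time: 5.57
ee_pos: [650.4, -173.4, 140.9]
orientation: [180.0, -0.0, 90.2]
wrist_force: [-0.3, -1.5, 0.5]
finger_gap: 0.65
```

```bash
python3 -c "
from h import *
go(648.5,-174.5,38,90)"
```

```text
slide [-0.11 -0.2  10.29] roll 0.004 rows 2.5 0.0 t 5.5667
```

>>> play_rows:
  deltas:
    - {"slide": [-0.1, -0.2, 4], "roll": 0, "claw": 0.3}
    - {"slide": [-0.1, -0.2, 8], "roll": 0, "claw": 0.3}
    - {"slide": [-0.1, -0.2, 10.2], "roll": 0, "claw": 0.3}
    - {"slide": [-0.1, -0.2, 10.2], "roll": 0, "claw": 0.3}
    - {"slide": [-0.1, -0.2, 10.2], "roll": 0, "claw": -1}
    - {"slide": [-0.1, -0.2, 10.2], "roll": 0, "claw": -1}
    - {"slide": [-0.1, -0.2, 10.2], "roll": 0, "claw": -1}
    - {"slide": [-0.1, -0.2, 10.2], "roll": 0, "claw": -1}
    - {"slide": [-0.1, -0.2, 6.2], "roll": 0, "claw": -1}
    - {"slide": [-0.1, -0.2, 0], "roll": 0, "claw": -1}

```text
time: 6.4
ee_pos: [645.8, -175.9, 119.9]
orientation: [-179.8, -0.1, 90.0]
wrist_force: [0.0, -0.4, 1.0]
finger_gap: 0.386
```

```bash
python3 -c "
from h import *
go(475,-339,120,90)"
```

```text
slide [-16.31 -17.08   0.04] roll 0.0 rows 5.7 0.0 t 6.4
```

>>> play_rows:
  deltas:
    - {"slide": [-2, -2, -1], "roll": 0, "claw": -1}
    - {"slide": [-5, -5, -1], "roll": 0, "claw": -1}
    - {"slide": [-8, -8, 0], "roll": 0, "claw": -1}
    - {"slide": [-11, -11, 0], "roll": 0, "claw": -1}
    - {"slide": [-14, -14, 0], "roll": 0, "claw": -1}
    - {"slide": [-16.3, -16.5, 0], "roll": 0, "claw": -1}
    - {"slide": [-16.3, -17.5, 2], "roll": 0, "claw": -1}
    - {"slide": [-16.3, -17.5, 2], "roll": 0, "claw": -1}
    - {"slide": [-16.3, -17.5, 2], "roll": 0, "claw": -1}

```text
time: 7.15
ee_pos: [472.0, -339.5, 101.0]
orientation: [180.0, -0.0, 89.9]
wrist_force: [0.6, -0.9, -0.5]
finger_gap: 0.382
```

```bash
python3 -c "
from h import *
go(470,-339,12,90)"
```

```text
slide [ 0.05 -0.2   8.9 ] roll -0.001 rows 2.1 0.0 t 7.15
```

>>> play_rows:
  deltas:
    - {"slide": [0, -0.2, 4], "roll": 0, "claw": -1}
    - {"slide": [0, -0.2, 7], "roll": 0, "claw": -1}
    - {"slide": [0, -0.2, 8.8], "roll": 0, "claw": -1}
    - {"slide": [0, -0.2, 8.8], "roll": 0, "claw": -1}
    - {"slide": [0, -0.2, 8.8], "roll": 0, "claw": 0.1}
    - {"slide": [0, -0.2, 8.8], "roll": 0, "claw": 0.1}
    - {"slide": [0, -0.2, 8.8], "roll": 0, "claw": 0.1}
    - {"slide": [0, -0.2, 8.8], "roll": 0, "claw": 0.1}
    - {"slide": [0, -0.2, 5], "roll": 0, "claw": 0.1}
    - {"slide": [0, -0.2, 1], "roll": 0, "claw": 0.1}

```text
time: 7.98
ee_pos: [469.1, -338.4, 90.0]
orientation: [-179.8, -0.1, 90.0]
wrist_force: [0.4, 0.0, 0.3]
finger_gap: 0.549
```

```bash
python3 -c "
from h import *
go(470,-2,190,90)"
```

```text
slide [33.66  0.05 -9.92] roll 0.0 rows 8.4 0.0 t 7.9833
```

>>> play_rows:
  deltas:
    - {"slide": [0, 0, -4], "roll": 0, "claw": 0.1}
    - {"slide": [2, 0, -7.5], "roll": 0, "claw": 0}
    - {"slide": [33.7, 0, -10], "roll": 0, "claw": -0.1}
    - {"slide": [33.7, 0, -10], "roll": 0, "claw": -0.1}
    - {"slide": [33.7, 0, -10], "roll": 0, "claw": -0.1}
    - {"slide": [33.7, 0, -10], "roll": 0, "claw": -0.1}
    - {"slide": [33.7, 0, -10], "roll": 0, "claw": -0.1}
    - {"slide": [33.7, 0, -10], "roll": 0, "claw": -0.1}
    - {"slide": [33.7, 0, -10], "roll": 0, "claw": -0.1}
    - {"slide": [33.7, 0, -10], "roll": 0, "claw": -0.1}

```text
time: 8.82
ee_pos: [470.0, 2.0, 191.5]
orientation: [179.9, -0.1, 90.2]
wrist_force: [0.0, 0.3, 0.5]
finger_gap: 0.449
```

```bash
python3 -c "
from h import *
go(470,0,64,90)
d=grab('scene','s2.png'); print(d['pixels'].shape)
cv2.imwrite('pics/s2c.png',cv2.resize(d['pixels'][180:440,200:480],None,fx=2.8,fy=2.3))"
```

```text
slide [-0.23 -0.03 12.75] roll 0.004 rows 3.1 0.0 t 8.8167
(480, 640, 3)
```

View pics/s2c.png

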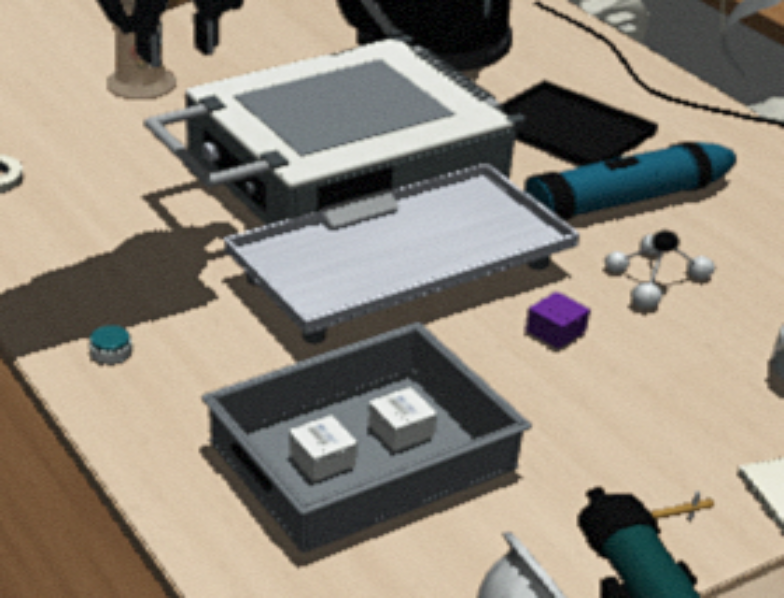

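Both cartons stand in the tote (crop 322,447 and 402,417), the tray is empty, and the jar and tape are untouched. Now I'll go down onto the bar and pinch it.

>>> play_rows:
  deltas:
    - {"slide": [-0.2, 0, 4], "roll": 0, "claw": -0.1}
    - {"slide": [-0.2, 0, 8], "roll": 0, "claw": -0.1}
    - {"slide": [-0.2, 0, 11], "roll": 0, "claw": -0.1}
    - {"slide": [-0.2, 0, 12.6], "roll": 0, "claw": -0.1}
    - {"slide": [-0.2, 0, 12.6], "roll": 0, "claw": -0.1}
    - {"slide": [-0.2, 0, 12.6], "roll": 0, "claw": -1}
    - {"slide": [-0.2, 0, 12.6], "roll": 0, "claw": -1}
    - {"slide": [-0.2, 0, 12.6], "roll": 0, "claw": -1}
    - {"slide": [-0.2, 0, 12.6], "roll": 0, "claw": -1}
    - {"slide": [-0.2, 0, 12.6], "roll": 0, "claw": -1}

```text
time: 9.7
ee_pos: [467.0, -4.9, 65.3]
orientation: [-179.7, -0.0, 90.0]
wrist_force: [-9.8, -1.3, 1.0]
finger_gap: 0.115
```

```bash
python3 -c "
from h import *
s=robot.state();print(s['ee_pos'],s['wrist_force'],s['finger_gap'],s['time'])
for q in np.arange(0,69,4): print(q,(27*(1-np.cos(np.radians(q)))).round(2),(27*np.sin(np.radians(q))).round(2))"
```

```text
[466.95315653  -4.85484228  65.33778597] [-9.75538074 -1.31518233  0.98263003] 0.11461151626504672 9.7
0 0.0 0.0
4 0.07 1.88
8 0.26 3.76
12 0.59 5.61
16 1.05 7.44
20 1.63 9.23
24 2.33 10.98
28 3.16 12.68
32 4.1 14.31
36 5.16 15.87
40 6.32 17.36
44 7.58 18.76
48 8.93 20.06
52 10.38 21.28
56 11.9 22.38
60 13.5 23.38
64 15.16 24.27
68 16.89 25.03
```

>>> play_rows:
  deltas:
    - {"slide": [0, -0.2, -0.94], "roll": 0, "claw": -1}
    - {"slide": [0, -0.2, -1.88], "roll": 0, "claw": -1}
    - {"slide": [0, -0.05, -3.29], "roll": 0, "claw": -1}
    - {"slide": [0, 0.15, -4.7], "roll": 0, "claw": -1}
    - {"slide": [0, 0.45, -6.1], "roll": 0, "claw": -1}
    - {"slide": [0, 0.8, -7.45], "roll": 0, "claw": -1}
    - {"slide": [0, 1.2, -8.8], "roll": 0, "claw": -1}
    - {"slide": [0, 1.55, -9.7], "roll": 0, "claw": -1}
    - {"slide": [0, 1.9, -10.55], "roll": 0, "claw": -1}
    - {"slide": [0, 2.1, -11], "roll": 0, "claw": -1}

```text
time: 10.53
ee_pos: [489.9, -4.9, 176.9]
orientation: [-180.0, -0.0, 90.0]
wrist_force: [-6.5, -0.9, 0.7]
finger_gap: 0.117
```

```bash
python3 -c "
from h import *
s=robot.state();print(s['ee_pos'],s['wrist_force'],s['finger_gap'],s['time'])
z0=65.3;x0=467.0
zz=s['ee_pos'][2]-z0;xx=270-(s['ee_pos'][0]-x0);q=np.arctan2(zz,xx);print(np.degrees(q),np.hypot(zz,xx))
for a in (26,29,32,35,38,41,44,46,48,49): a=np.radians(a);print((27*(np.cos(q)-np.cos(a))).round(2),(27*(np.sin(q)-np.sin(a))).round(2))
d=grab('scene','s3.png')
cv2.imwrite('pics/s3c.png',cv2.resize(d['pixels'][120:320,200:460],None,fx=3,fy=3))"
```

```text
[489.86070238  -4.87919348 176.91166428] [-6.49503755 -0.85752626  0.72811756] 0.11707818508079836 10.5333
24.304620241701432 271.1733689539298
0.34 -0.72
0.99 -1.98
1.71 -3.19
2.49 -4.37
3.33 -5.51
4.23 -6.6
5.18 -7.64
5.85 -8.31
6.54 -8.95
6.89 -9.26
```

View pics/s3c.png

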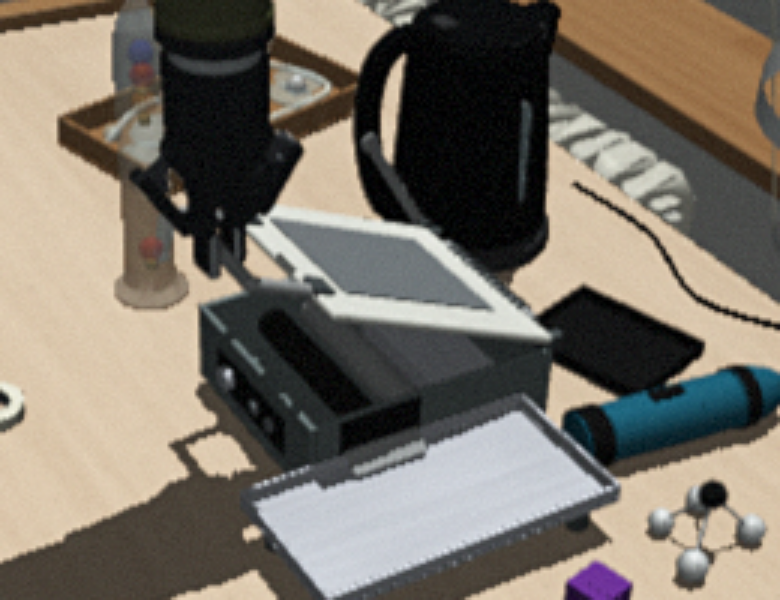

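The hatch is rising with the bar pinched between the fingers at crop (215,255), and the kinematics give 24.3° at a radius of 271 mm, against 270 expected. I'll keep raising it.

>>> play_rows:
  deltas:
    - {"slide": [0, 0.3, -0.7], "roll": 0, "claw": -1}
    - {"slide": [0, 0.95, -2], "roll": 0, "claw": -1}
    - {"slide": [0, 1.65, -3.2], "roll": 0, "claw": -1}
    - {"slide": [0, 2.45, -4.35], "roll": 0, "claw": -1}
    - {"slide": [0, 3.3, -5.5], "roll": 0, "claw": -1}
    - {"slide": [0, 4.2, -6.6], "roll": 0, "claw": -1}
    - {"slide": [0, 5.15, -7.65], "roll": 0, "claw": -1}
    - {"slide": [0, 5.8, -8.3], "roll": 0, "claw": -1}
    - {"slide": [0, 6.5, -8.95], "roll": 0, "claw": -1}
    - {"slide": [0, 6.85, -9.25], "roll": 0, "claw": -1}

```text
time: 11.42
ee_pos: [556.4, -5.0, 270.9]
orientation: [-179.8, -0.1, 90.0]
wrist_force: [-19.8, 0.1, 20.3]
finger_gap: 0.116
```

```bash
cat >> h.py <<'E'
def arc(angs,z0=65.3,x0=467.0):
    s=robot.state();print(s['ee_pos'],s['wrist_force'],s['finger_gap'],s['time'])
    zz=s['ee_pos'][2]-z0;xx=270-(s['ee_pos'][0]-x0);q=np.arctan2(zz,xx);print(np.degrees(q),np.hypot(zz,xx))
    for a in angs: a=np.radians(a);print((27*(np.cos(q)-np.cos(a))).round(2),(27*(np.sin(q)-np.sin(a))).round(2))
E
python3 -c "
from h import *
arc((50,52,54,56,58,60,62,64,65.5,67))"
```

```text
[556.36213201  -4.96639009 270.9443067 ] [-19.81138873   0.12898794  20.26139285] 0.11555803225679531 11.4167
48.70394247277677 273.71448670439713
0.46 -0.4
1.2 -0.99
1.95 -1.56
2.72 -2.1
3.51 -2.61
4.32 -3.1
5.14 -3.55
5.98 -3.98
6.62 -4.28
7.27 -4.57
```

Run:
```python
from h import *
s=robot.state();p=s['ee_pos']
for a in (49,51,53,55,57,58,59,60,61,62):
    a=np.radians(a);print(((737-270*np.cos(a)-p[0])/10).round(2),(-(69.5+270*np.sin(a)-p[2])/10).round(2))
```

```text
0.35 -0.23
1.07 -0.84
1.81 -1.42
2.58 -1.97
3.36 -2.5
3.76 -2.75
4.16 -3.0
4.56 -3.24
4.97 -3.47
5.39 -3.7
```

>>> play_rows:
  deltas:
    - {"slide": [0, -0.1, -0.3], "roll": 0, "claw": -1}
    - {"slide": [0, 0.1, -0.5], "roll": 0, "claw": -1}
    - {"slide": [0, 0.8, -1.1], "roll": 0, "claw": -1}
    - {"slide": [0, 1.55, -1.7], "roll": 0, "claw": -1}
    - {"slide": [0, 2.3, -2.2], "roll": 0, "claw": -1}
    - {"slide": [0, 2.7, -2.5], "roll": 0, "claw": -1}
    - {"slide": [0, 3.1, -2.8], "roll": 0, "claw": -1}
    - {"slide": [0, 3.5, -3], "roll": 0, "claw": -1}
    - {"slide": [0, 3.5, -3], "roll": 0, "claw": -1}
    - {"slide": [0, 3.5, -3], "roll": 0, "claw": -1}

```text
time: 12.25
ee_pos: [594.5, -5.0, 299.6]
orientation: [179.9, 0.0, 90.0]
wrist_force: [-7.1, -0.4, 9.8]
finger_gap: 0.115
```

Run:
```python
from h import *
arc([],69.5)
p=robot.state()['ee_pos']
for a in (60,61,62,63,64,65,66,67):
    a=np.radians(a);print(((737-270*np.cos(a)-p[0])/10).round(2),(-(69.5+270*np.sin(a)-p[2])/10).round(2))
d=grab('scene','s4.png')
cv2.imwrite('pics/s4c.png',cv2.resize(d['pixels'][120:320,200:460],None,fx=3,fy=3))
```

```text
[594.48186799  -4.99572817 299.60033891] [-7.14965377 -0.43327413  9.80652419] 0.11457948483982575 12.25
58.22700888091578 270.66138239601685
0.75 -0.37
1.16 -0.6
1.58 -0.83
1.99 -1.05
2.42 -1.26
2.84 -1.46
3.27 -1.66
3.7 -1.84
```

View pics/s4c.png

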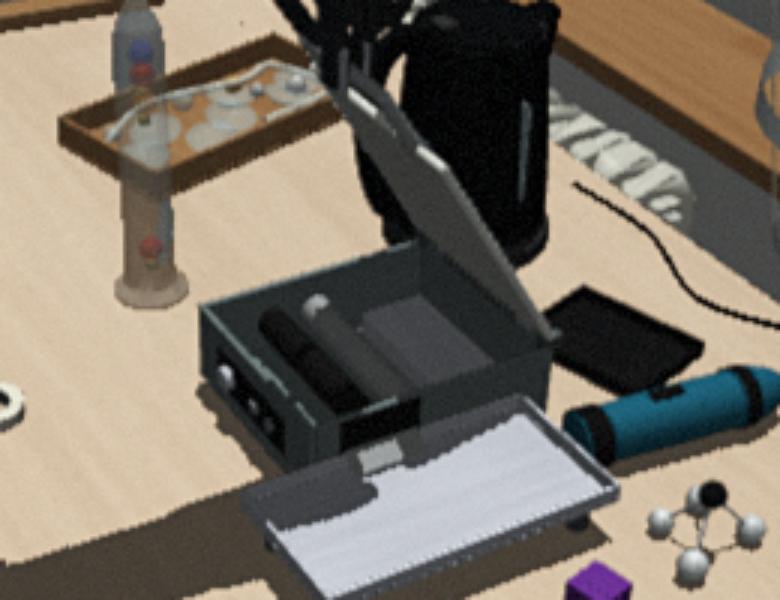

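The hatch stands at about 58° with the bar still pinched near crop (345,75). I'll continue slowly to about 67°.

>>> play_rows:
  deltas:
    - {"slide": [0, 0.6, -0.45], "roll": 0, "claw": -1}
    - {"slide": [0, 1.05, -0.7], "roll": 0, "claw": -1}
    - {"slide": [0, 1.45, -0.95], "roll": 0, "claw": -1}
    - {"slide": [0, 1.9, -1.15], "roll": 0, "claw": -1}
    - {"slide": [0, 2.3, -1.35], "roll": 0, "claw": -1}
    - {"slide": [0, 2.7, -1.55], "roll": 0, "claw": -1}
    - {"slide": [0, 3.15, -1.75], "roll": 0, "claw": -1}
    - {"slide": [0, 3.6, -1.95], "roll": 0, "claw": -1}
    - {"slide": [0, 3.6, -1.95], "roll": 0, "claw": -1}
    - {"slide": [0, 3.6, -1.95], "roll": 0, "claw": -1}

```text
time: 13.13
ee_pos: [631.7, -5.0, 318.8]
orientation: [179.8, 0.0, 90.0]
wrist_force: [-4.4, -1.2, 8.9]
finger_gap: 0.117
```

Run:
```python
from h import *
arc([],69.5)
p=robot.state()['ee_pos']
for a in (67,65,63,61,59,57,55,54,53):
    a=np.radians(a);print(((737-270*np.cos(a)-p[0])/10).round(2),(-(69.5+270*np.sin(a)-p[2])/10).round(2))
d=grab('scene','s5.png')
# hatch right-hand edge angle by projecting the model: compare candidate angles (hinge 737,-95,89)
for a in (64,66,68,70):
    r=np.radians(a);print(a,[np.round((np.array(proj(d,[737-L*np.cos(r),-95,85+L*np.sin(r)]))-[200,120])*3) for L in (0,110,220)])
cv2.imwrite('pics/s5c.png',cv2.resize(d['pixels'][120:320,200:460],None,fx=3,fy=3))
```

```text
[631.72808684  -4.981822   318.82947226] [-4.43709827 -1.20006837  8.90661223] 0.1172166876039524 13.1333
67.10955184292013 270.6424974743801
-0.02 0.08
-0.88 0.46
-1.73 0.88
-2.56 1.32
-3.38 1.79
-4.18 2.29
-4.96 2.82
-5.34 3.09
-5.72 3.37
64 [array([555., 340.]), array([514., 249.]), array([469., 146.])]
66 [array([555., 340.]), array([519., 246.]), array([477., 140.])]
68 [array([555., 340.]), array([523., 243.]), array([486., 134.])]
70 [array([555., 340.]), array([527., 240.]), array([495., 128.])]
```

View pics/s5c.png

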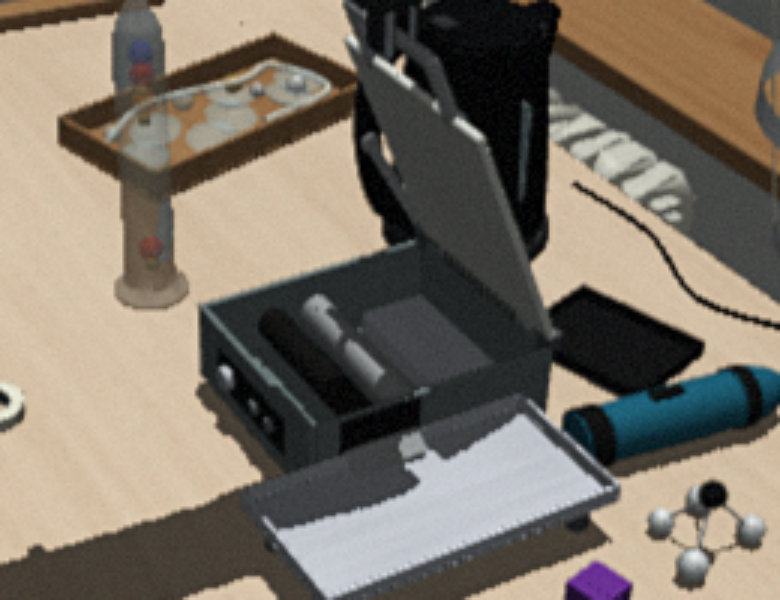

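The right edge's tip is at crop (487,140). The model puts it there for 66–68°, so the hatch is at 67° and past balance. Now I'll ease it down to 53°.

>>> play_rows:
  deltas:
    - {"slide": [0, -0.45, 0.2], "roll": 0, "claw": -1}
    - {"slide": [0, -1.3, 0.6], "roll": 0, "claw": -1}
    - {"slide": [0, -2.15, 1.05], "roll": 0, "claw": -1}
    - {"slide": [0, -3, 1.5], "roll": 0, "claw": -1}
    - {"slide": [0, -3.8, 2], "roll": 0, "claw": -1}
    - {"slide": [0, -4.6, 2.5], "roll": 0, "claw": -1}
    - {"slide": [0, -5.35, 3.05], "roll": 0, "claw": -1}
    - {"slide": [0, -5.75, 3.3], "roll": 0, "claw": -1}
    - {"slide": [0, -5.75, 3.3], "roll": 0, "claw": -1}
    - {"slide": [0, -5.75, 3.3], "roll": 0, "claw": -1}

```text
time: 14.02
ee_pos: [573.7, -4.9, 284.2]
orientation: [179.9, 0.0, 90.0]
wrist_force: [-3.4, -1.8, 5.5]
finger_gap: 0.113
```

>>> play_rows:
  deltas:
    - {"slide": [0, 0, 0], "roll": 0, "claw": -1}
    - {"slide": [0, 0, 0], "roll": 0, "claw": -1}
    - {"slide": [0, 0, 0], "roll": 0, "claw": -1}
    - {"slide": [0, 0, 0], "roll": 0, "claw": -1}
    - {"slide": [0, 0, 0], "roll": 0, "claw": -1}
    - {"slide": [0, 0, 0], "roll": 0, "claw": -1}

```text
time: 14.52
ee_pos: [573.7, -4.9, 284.2]
orientation: [180.0, 0.0, 90.0]
wrist_force: [-4.4, -2.2, 7.2]
finger_gap: 0.109
```

```bash
python3 - <<'E'
from h import *
arc([],69.5); print(robot.state()['joint_vel'].round(2))
d=grab('scene','s6.png')
for a in (49,51,53,55,57):
    r=np.radians(a);print(a,[np.round((np.array(proj(d,[737-L*np.cos(r),-95,85+L*np.sin(r)]))-[180,100])*2.5) for L in (0,110,220)])
cv2.imwrite('pics/s6c.png',cv2.resize(d['pixels'][100:340,180:480],None,fx=2.5,fy=2.5)) 
d=grab('top','t6.png')
E
python3 -c "
import cv2,numpy as np
a=cv2.imread('pics/s6.png')[100:430,180:480]
cv2.imwrite('pics/s6c.png',cv2.resize(a,None,fx=2.5,fy=1.8))"
```

```text
[573.73279616  -4.86202534 284.23475102] [-4.41763393 -2.23289009  7.24240282] 0.10907857328732834 14.5167
52.753532769111615 269.7539492713786
[ 0.05 -0.07  0.01  0.09 -0.06 -0.04 -0.09]
49 [array([513., 333.]), array([455., 280.]), array([390., 219.])]
51 [array([513., 333.]), array([458., 276.]), array([396., 212.])]
53 [array([513., 333.]), array([461., 273.]), array([403., 205.])]
55 [array([513., 333.]), array([464., 270.]), array([409., 199.])]
57 [array([513., 333.]), array([467., 267.]), array([416., 193.])]
```

View pics/s6c.png

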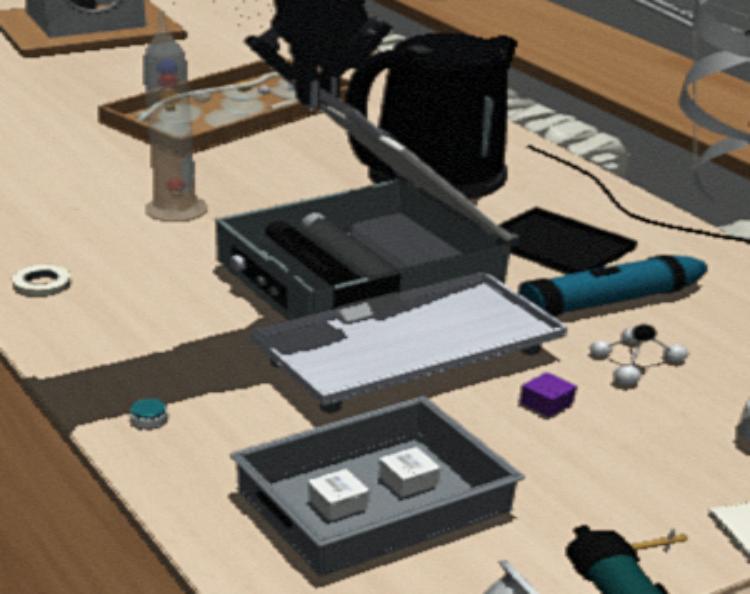

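The hatch's right edge ends at crop (404,150), and the 53° model predicts (403,148). Both cartons are in the level tote, and the tape (42,279) and jar (148,412) are in place. I'm handing in.

```bash
python3 -c "
from h import *
print(robot.finish_job()); s=robot.state(); print(s['time'],s['ee_pos'],s['finger_gap'])"
```

```text
the job is handed in; nothing more can be done
None
the job is handed in; nothing more can be done
```

The job is handed in. No verdict was reported, so success rests on my own checks.

- **Cartons:** both went from the catch tray into the tote and were released. The last picture shows them in the tote, which looks level.
- **Hatch:** I pinched it by the bar and raised it to about 67°. The arm's measured position gave 67.1°, and the picture matched 66–68°. I then eased it down to about 53° (52.8° from the arm's position, with the picture agreeing). At hand-in it was at rest, with the bar still gripped.
- **Bystanders:** in the last picture the tape roll and jar look to be where they started. I judged this by eye and did not measure it.
- **Time:** about 14.6 s of the 67 s allowed.

**Disagreement:** on the way up (at about 49°) the measured bar radius read about 274 mm instead of 270, with roughly 28 N of side load. The bar had probably slipped about 4 mm in the pads. I corrected the arc, after which the radius read 270–271 mm and the load fell to about 9–12 N.

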